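# Stand the serving board in the empty rack slot

### The job

Take the rectangular wooden serving board out of its drying block (not the round trivet in the other block) and stand it upright on its bottom edge in the empty slot of the dowel rack: lower it in until it rests on the rack's base, centred in the slot, rather than dropping it, and let go. Leave the two white tiles that already stand in the rack where they are.

Things in the scene. Friction and masses are not known exactly. Their poses are not given: they have to be found in the camera images.
- board_mid (a point): Centre of the wooden serving board, 14 mm thick (x, face normal) x 100 wide (y) x 120 tall (z, up), 90 to 180 g. It stands 24 mm deep in the groove of a fixed dark block (30 x 118, 30 mm high), its lower edge 6 mm over the table: lift it straight up. Grip it across its thickness, from above, 30 mm above this centre. The block with a round 96 mm trivet is the wrong one.
- free_slot (a point): Centre of the floor of the rack's empty slot, 18 mm above the table; slot along y, x across, z up. Fixed rack: base 140 x 130 mm, three slots 38 mm apart along x, any may be the empty one, each 28 mm clear between 10 mm round-topped dowels 55 mm high, in two rows at y = +-35 mm. Board home: its centre 60 mm above this point, its x along this x (either way).
- tile_a: Loose white ceramic tile, 12 mm thick (x), 84 mm wide (y), 55 mm tall (z), standing on edge in a slot of the rack; origin at the centre of its lower edge. Fingertips kept over 55 mm above the rack's base pass over it.
- tile_b: A second white tile like tile_a, in another of the rack's slots.
There are look-alikes about, which are no part of the job. What is shaped like the part that bears board_mid but blue is not meant.

How it is judged:
By the outcome, as a careful person would: the job done as asked, in the order asked, and still so for the second after the job is handed in, with the robot touching nothing.
It also fails if it takes over 35 s, if anything falls off the work surface, if the arm or the gripper's body presses on something with over 40 N, if the wrist force passes 120 N, or if a joint passes its speed limit or range.

### The arm

A 6-joint arm with a two-finger parallel gripper is mounted at the origin on the work surface. World frame = base frame: x ahead of the robot, y to its left, z up, the work surface at z = 0. Lengths are in m, angles in rad, forces in N, time in s.
With the tool pointing down it reaches from about 0.35 to 0.925 m from the base axis. Payload 6.4 kg.
Tool frame: the origin (TCP) lies between the finger pads; the fingertips stand 19 mm ahead of it and the grasp point (between the pads) is the TCP; z points along the fingers, y is the line along which they close (so a half turn about z gives the same grasp; the last joint's range is limited). The gripper opens to 85 mm and grips with 20 to 120 N. Pads are 22 mm wide; open, the fingers measure 114 mm over their backs; the gripper's body (76 mm by 85 mm) begins 54 mm behind the grasp point. The pads swing forward as they close: fully open they stand 13 mm farther back than shut.
Start: joints at [-1.45, 0.245, 1.558, -0, 1.339, -0.174], TCP at [0.189, -0.622, 0.25] pointing down, gripper open.
Joint ranges: [-3.13, 3.13], [-1.02, 2.26], [0.13, 2.54], [-0.95, 4.09], [0.21, 2.88], [-2.74, 2.74]. Speed limits (rad/s): [2.57, 2.57, 3.14, 3.14, 3.14, 3.14].

### API

Orientations are given as a rotation vector (axis times angle).
In Python, from cell import r, cams gives the robot as it stands.
- The arm moves only by the tool drive_tool, never from a script. Its argument "deltas" is a list of rows, each an object of numbers: "x", "y", "z": the shift along the tool's x, y, z normalised to -1 to 1, where 1 is 0.12 m; "ax", "ay", "az": the turn, a rotation vector about the tool's x, y, z normalised to -1 to 1, where 1 is 60 degrees; "hand": the closure in counts, from 0 (fully open) to 255 (shut). In form: [{"x": .., "y": .., "z": .., "ax": .., "ay": .., "az": .., "hand": ..}, ...]. A call has 1 to 10 rows; each row is the pose to reach, as a shift and turn from the pose commanded when the call began, along the tool's axes at that moment; what a row does not reach only later rows make up. A row lasts 1/10 s, in which the tool goes at most 50 mm and 8.59 degrees, less where a joint would pass 70% of its speed; a pose out of reach is approached as far as the arm can. A call with a number of a shift or a turn outside -1 to 1 is refused whole. A call with a gripper value outside its range is refused whole. The fingers move at their own pace and stop on an object; "newtons" is the grip in N (left out, the last holds). Time passes only in rows, so rows that repeat a pose let the fingers close. It gives the time, the measured TCP pose, the force, the opening and the grip force at its end, in the units of the state.
- r.get_state(): the state, without advancing time (a new reading comes with each control period).
- cams.read_camera(name): name is "side" or "top"; returns (picture, depth): 384x512x3 uint8, red, green, blue; 384x512 float32, m along the optical axis (not along the pixel's ray), 0 where there is no reading.
- cams.get_calibration(name): a dict with "intrinsics" (3x3 intrinsics, pixels), "cam_to_world" (4x4, takes a point from camera to world coordinates). Camera axes: x right, y down, z forward; pixel columns grow to the right and rows downward; lengths in m; the calibration is good to about 2 mm. A picture is of the moment at which its call begins. get_calibration takes no time and is no camera call.
- r.hand_in(): hands the job in; it is judged then, once.
The state is a dict: "time_s": time; "qpos": joint angles; "joint_velocities": joint speeds; "joint_efforts": joint torques, N m; "position": TCP position; "ee_rot": TCP orientation; "ft_force": force on the tool from outside, world axes, zero at the start; "torque": the same for the moment, N m; "width": finger opening in m; "grasp_force": force on a finger pad.
Only numpy, scipy, OpenCV 4.12 (cv2) and the standard library are available. Lean on these libraries where they do the work, as an engineer would, in place of code of your own. Each camera call takes 0.05 s, during which the arm holds its last target. There are 200 camera calls.

## Working session

There is one attempt and no reset: what is moved stays moved. The work goes in short steps, Python scripts to look and compute and a tool call to move; the robot and the scene stay as the last step left them, time stands still between calls to the robot, and variables do not carry over. Pictures are saved under pics/ and viewed, at most 10 in all, crops included, and the job is handed in when it is done.

Besides the shell and the picture viewer there is one more tool, called by a JSON object that holds its "op" and its "data". drive_tool: Moves the arm, as the interface text tells. Scaled input: -1 to 1 covers 0.12 m each way for a shift and 60 degrees each way for a turn. Its arguments: {"type":"object","properties":{"deltas":{"type":"array"},"newtons":{"type":"number"}},"required":["deltas"]}

```bash
mkdir -p pics; ls
cat > h.py <<'E'
from cell import r,cams
import numpy as np,cv2
from scipy.spatial.transform import Rotation as R
def cloud(n):
    im,d=cams.read_camera(n);c=cams.get_calibration(n);K=np.array(c["intrinsics"]);T=np.array(c["cam_to_world"])
    v,u=np.mgrid[:d.shape[0],:d.shape[1]]
    P=np.stack([(u-K[0,2])/K[0,0]*d,(v-K[1,2])/K[1,1]*d,d],-1)@T[:3,:3].T+T[:3,3]
    P[d==0]=np.nan
    return im,P
E
python3 - <<'E'
from h import *
for n in("top","side"):
    im,P=cloud(n);np.savez(f"{n}0.npz",im=im,P=P);cv2.imwrite(f"pics/{n}0.png",im[...,::-1])
    print(n,np.array(cams.get_calibration(n)["cam_to_world"]).round(3))
s=r.get_state();print(s["position"],s["ee_rot"],s["time_s"],R.from_rotvec(s["ee_rot"]).as_matrix().round(3))
E
```

```text
pics
top [[ 0.015 -0.998  0.062  0.51 ]
 [-1.    -0.014  0.013  0.005]
 [-0.012 -0.062 -0.998  0.888]
 [ 0.     0.     0.     1.   ]]
side [[ 0.983 -0.145  0.115  0.461]
 [-0.184 -0.721  0.668 -0.576]
 [-0.014 -0.678 -0.735  0.723]
 [ 0.     0.     0.     1.   ]]
[ 0.18880378 -0.62147182  0.24928319] [-3.10576514e+00 -4.61185546e-01 -2.19680719e-05] 0.1 [[ 0.957  0.291 -0.   ]
 [ 0.291 -0.957  0.002]
 [ 0.    -0.002 -1.   ]]
```

View pics/top0.png

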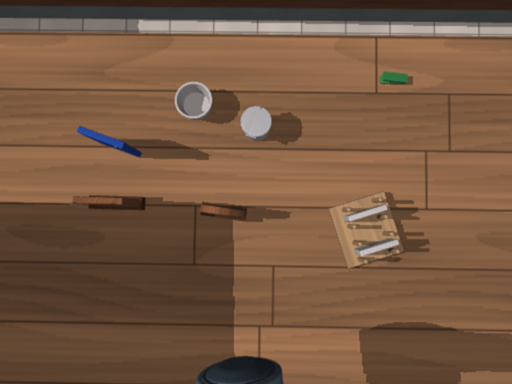

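View pics/side0.png

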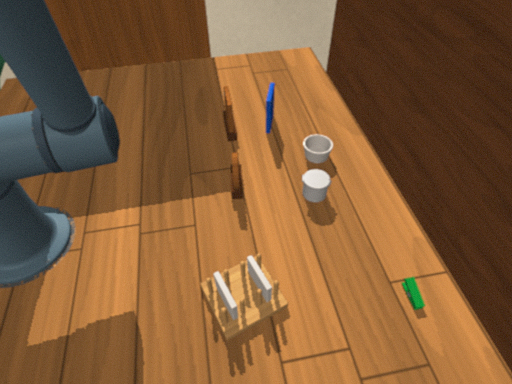

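Candidates in the top view are the brown item at (110,202), the brown item at (223,210) and the blue board at (110,142), which is excluded by colour. In the rack, tiles stand at (366,213) and (378,247). I'll make close crops to tell the brown items apart.

Run:
```python
from h import *
t=np.load("top0.npz");s=np.load("side0.npz")
a=cv2.resize(t["im"][180:225,60:260],None,fx=4,fy=4,interpolation=2)
b=cv2.resize(t["im"][185:275,320:415],None,fx=4,fy=4,interpolation=2)
c=cv2.resize(s["im"][80:205,200:290],None,fx=4,fy=4,interpolation=2)
W=np.zeros((560,800,3),np.uint8);W[:180]=a;W[190:550,:380]=b;W[190:560,390:750]=c[:370] if 0 else cv2.resize(c,(360,500))[:370]
cv2.imwrite("pics/crop.png",W[...,::-1])
P=t["P"];u0=[]
for (x0,x1,y0,y1) in [(70,150,190,213),(195,252,198,222),(325,410,188,272)]:
    Q=P[y0:y1,x0:x1].reshape(-1,3)
    for lo,hi in [(.015,.022),(.022,.035),(.035,.062),(.062,.08),(.08,.1),(.1,.116),(.116,.14)]:
        q=Q[(Q[:,2]>lo)&(Q[:,2]<hi)]
        if len(q)>8:
            (c,sz,an)=cv2.minAreaRect(q[:,:2].astype(np.float32)*1000)
            print((x0,y0),lo,hi,len(q),np.round(c,1),np.round(sz,1),round(an,1),q[:,2].mean().round(4))
```

```text
(70, 190) 0.015 0.022 20 [533.7 322.4] [ 24.6 113. ] 8.9 0.0182
(70, 190) 0.022 0.035 310 [544.1 327.2] [119.6  30. ] 89.2 0.0307
(70, 190) 0.035 0.062 39 [536.2 316.2] [13.1 82.3] 11.2 0.0482
(70, 190) 0.062 0.08 35 [537.2 324.3] [13.  96.7] 7.2 0.0709
(70, 190) 0.08 0.1 29 [543.4 314. ] [12.5 75.5] 1.1 0.0905
(70, 190) 0.1 0.116 30 [543.9 316.9] [80.1 14.1] 88.4 0.1083
(70, 190) 0.116 0.14 376 [544.2 326.9] [100.2  14.4] 89.2 0.1264
(195, 198) 0.022 0.035 266 [527.5  85.4] [99.9 29.9] 82.7 0.0304
(195, 198) 0.062 0.08 41 [526.6  85.5] [94.2 13.1] 82.8 0.0733
(195, 198) 0.08 0.1 174 [527.5  85.7] [80.5 14.7] 82.8 0.0925
(195, 198) 0.1 0.116 96 [527.4  84.1] [38.3 13.8] 82.7 0.102
(325, 188) 0.015 0.022 2548 [ 492.1 -233.8] [140.2 130.7] 18.1 0.0184
(325, 188) 0.022 0.035 137 [ 491.2 -235.2] [126.5 120.4] 17.9 0.0277
(325, 188) 0.035 0.062 253 [ 492.6 -232.2] [121.8  82. ] 18.0 0.0489
(325, 188) 0.062 0.08 687 [ 492.3 -233.5] [123.   83.5] 18.3 0.0719
```

View pics/crop.png

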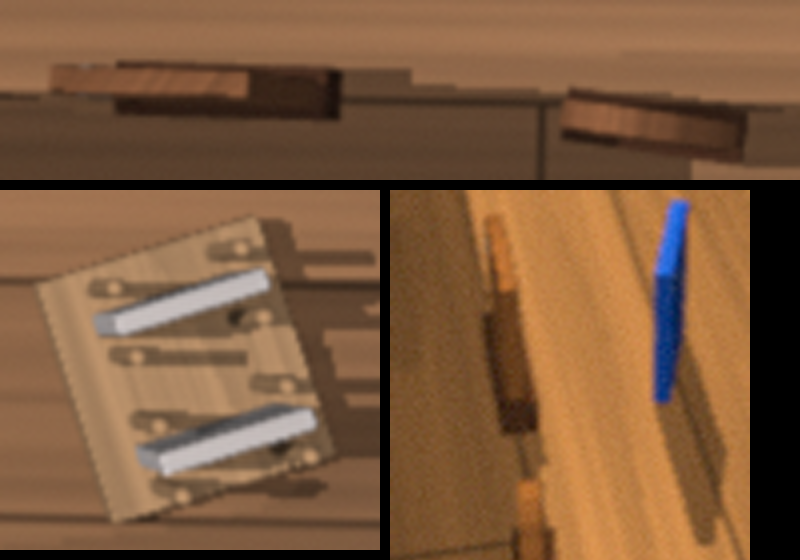

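The flat-topped item at (110,202) is the board: 100 x 14 mm, top at z=0.126, centre about (0.544, 0.327), normal at yaw -0.8°. The item at (223,210) has a curved top, so it is the trivet. The rack centre is (0.492, -0.234) at yaw 18.1°. Its outer slots hold the tiles, so the middle slot is free. Next I'll move over to the board.

{"op": "drive_tool", "data": {"deltas": [{"x":0.733,"y":-0.957},{"x":0.733,"y":-0.957},{"x":0.733,"y":-0.957},{"x":0.733,"y":-0.957},{"x":0.733,"y":-0.957}]}}

```text
$.deltas[0]: bad value
```

{"op": "drive_tool", "data": {"deltas": [{"x":0.733,"y":-0.957},{"x":0.733,"y":-0.957},{"x":0.733,"y":-0.957},{"x":0.733,"y":-0.957},{"x":0.733,"y":-0.957}]}}

```text
$.deltas[0]: bad value
```

All fields are probably required in each row.

{"op": "drive_tool", "data": {"deltas": [{"x":0.733,"y":-0.957,"z":0,"ax":0,"ay":0,"az":0,"hand":0},{"x":0.733,"y":-0.957,"z":0,"ax":0,"ay":0,"az":0,"hand":0},{"x":0.733,"y":-0.957,"z":0,"ax":0,"ay":0,"az":0,"hand":0},{"x":0.733,"y":-0.957,"z":0,"ax":0,"ay":0,"az":0,"hand":0},{"x":0.733,"y":-0.957,"z":0,"ax":0,"ay":0,"az":0,"hand":0}]}}

```text
time_s: 0.6
position: [0.24, -0.4858, 0.2501]
ee_rot: [3.107, 0.463, -0.0]
ft_force: [-0.4, -0.2, -0.3]
width: 0.0851
grasp_force: 0.0
```

{"op": "drive_tool", "data": {"deltas": [{"x":0.733,"y":-0.957,"z":0,"ax":0,"ay":0,"az":0,"hand":0},{"x":0.733,"y":-0.957,"z":0,"ax":0,"ay":0,"az":0,"hand":0},{"x":0.733,"y":-0.957,"z":0,"ax":0,"ay":0,"az":0,"hand":0},{"x":0.733,"y":-0.957,"z":0,"ax":0,"ay":0,"az":0,"hand":0},{"x":0.733,"y":-0.957,"z":0,"ax":0,"ay":0,"az":0,"hand":0}]}}

```text
time_s: 1.1
position: [0.2906, -0.3518, 0.2507]
ee_rot: [3.106, 0.462, -0.0]
ft_force: [-0.2, 0.0, -0.9]
width: 0.0854
grasp_force: 0.0
```

{"op": "drive_tool", "data": {"deltas": [{"x":0.733,"y":-0.957,"z":0,"ax":0,"ay":0,"az":0,"hand":0},{"x":0.733,"y":-0.957,"z":0,"ax":0,"ay":0,"az":0,"hand":0},{"x":0.733,"y":-0.957,"z":0,"ax":0,"ay":0,"az":0,"hand":0},{"x":0.733,"y":-0.957,"z":0,"ax":0,"ay":0,"az":0,"hand":0},{"x":0.733,"y":-0.957,"z":0,"ax":0,"ay":0,"az":0,"hand":0}]}}

```text
time_s: 1.6
position: [0.3416, -0.2168, 0.2508]
ee_rot: [3.106, 0.461, 0.0]
ft_force: [0.0, -0.2, -0.3]
width: 0.0853
grasp_force: 0.0
```

{"op": "drive_tool", "data": {"deltas": [{"x":0.733,"y":-0.957,"z":0,"ax":0,"ay":0,"az":0,"hand":0},{"x":0.733,"y":-0.957,"z":0,"ax":0,"ay":0,"az":0,"hand":0},{"x":0.733,"y":-0.957,"z":0,"ax":0,"ay":0,"az":0,"hand":0},{"x":0.733,"y":-0.957,"z":0,"ax":0,"ay":0,"az":0,"hand":0},{"x":0.733,"y":-0.957,"z":0,"ax":0,"ay":0,"az":0,"hand":0}]}}

```text
time_s: 2.1
position: [0.3926, -0.0814, 0.2505]
ee_rot: [3.107, 0.461, -0.001]
ft_force: [-0.8, 0.4, -1.3]
width: 0.0856
grasp_force: 0.0
```

{"op": "drive_tool", "data": {"deltas": [{"x":0.733,"y":-0.957,"z":0,"ax":0,"ay":0,"az":0,"hand":0},{"x":0.733,"y":-0.957,"z":0,"ax":0,"ay":0,"az":0,"hand":0},{"x":0.733,"y":-0.957,"z":0,"ax":0,"ay":0,"az":0,"hand":0},{"x":0.733,"y":-0.957,"z":0,"ax":0,"ay":0,"az":0,"hand":0},{"x":0.733,"y":-0.957,"z":0,"ax":0,"ay":0,"az":0,"hand":0}]}}

```text
time_s: 2.6
position: [0.4435, 0.0536, 0.2501]
ee_rot: [3.107, 0.459, -0.001]
ft_force: [0.7, -0.6, 0.0]
width: 0.0852
grasp_force: 0.0
```

{"op": "drive_tool", "data": {"deltas": [{"x":0.733,"y":-0.957,"z":0,"ax":0,"ay":0,"az":0,"hand":0},{"x":0.733,"y":-0.957,"z":0,"ax":0,"ay":0,"az":0,"hand":0},{"x":0.733,"y":-0.957,"z":0,"ax":0,"ay":0,"az":0,"hand":0},{"x":0.733,"y":-0.957,"z":0,"ax":0,"ay":0,"az":0,"hand":0},{"x":0.733,"y":-0.957,"z":0,"ax":0,"ay":0,"az":0,"hand":0}]}}

```text
time_s: 3.1
position: [0.4944, 0.1886, 0.25]
ee_rot: [3.107, 0.457, -0.001]
ft_force: [-0.6, 0.2, -0.5]
width: 0.085
grasp_force: 0.0
```

{"op": "drive_tool", "data": {"deltas": [{"x":0.733,"y":-0.957,"z":0,"ax":0,"ay":0,"az":-0.967,"hand":0},{"x":0.733,"y":-0.957,"z":0,"ax":0,"ay":0,"az":-0.967,"hand":0},{"x":0.733,"y":-0.957,"z":0,"ax":0,"ay":0,"az":-0.967,"hand":0},{"x":0.733,"y":-0.957,"z":0,"ax":0,"ay":0,"az":-0.967,"hand":0},{"x":0.733,"y":-0.957,"z":0,"ax":0,"ay":0,"az":-0.967,"hand":0},{"x":0.733,"y":-0.957,"z":0,"ax":0,"ay":0,"az":-0.967,"hand":0},{"x":0.733,"y":-0.957,"z":0,"ax":0,"ay":0,"az":-0.967,"hand":0},{"x":0.733,"y":-0.957,"z":0,"ax":0,"ay":0,"az":-0.967,"hand":0},{"x":0.733,"y":-0.957,"z":0,"ax":0,"ay":0,"az":-0.967,"hand":0}]}}

```text
time_s: 4.0
position: [0.5452, 0.3239, 0.2505]
ee_rot: [2.499, 1.904, -0.0]
ft_force: [-0.4, 0.4, 1.1]
width: 0.0855
grasp_force: 0.0
```

```bash
cat >> h.py <<'E'
def go(tx,ty,tz,yaw_y):
    s=r.get_state();M=R.from_rotvec(s["ee_rot"]).as_matrix();d=M.T@(np.array([tx,ty,tz])-s["position"])
    y=np.degrees(np.arctan2(M[1,1],M[0,1]));w=(yaw_y-y+90)%180-90
    zt=M.T@[0,0,-1.]
    print("t",s["time_s"],"pos",np.round(s["position"],4),"yawy",y.round(2),"q",np.round(s["qpos"],2),"F",np.round(s["ft_force"],1))
    print("xyz",(d/.12).round(3),"az",round(-w/60,3),"tiltfix ax,ay",np.degrees(np.cross([0,0,1],zt))[:2].round(2)/60)
E
python3 -c "
from h import *
go(.5442,.3269,.2,-.8)"
```

```text
t 4.0 pos [0.5452 0.3239 0.2505] yawy -15.41 q [ 0.36  0.21  1.6  -0.    1.33  0.63] F [-0.4  0.4  1.1]
xyz [ 0.022 -0.015  0.421] az -0.243 tiltfix ax,ay [0.00016667 0.00016667]
```

{"op": "drive_tool", "data": {"deltas": [{"x":0.022,"y":-0.015,"z":0.42,"ax":0,"ay":0,"az":-0.243,"hand":0},{"x":0.022,"y":-0.015,"z":0.42,"ax":0,"ay":0,"az":-0.243,"hand":0},{"x":0.022,"y":-0.015,"z":0.42,"ax":0,"ay":0,"az":-0.243,"hand":0},{"x":0.022,"y":-0.015,"z":0.42,"ax":0,"ay":0,"az":-0.243,"hand":0}]}}

```text
time_s: 4.4
position: [0.5442, 0.3287, 0.2009]
ee_rot: [2.235, 2.206, 0.002]
ft_force: [-0.0, 0.3, -0.5]
width: 0.0853
grasp_force: 0.0
```

```bash
python3 -c "
from h import *
go(.5442,.3269,.096,-.8)
im,P=cloud('side');cv2.imwrite('pics/s1.png',cv2.resize(im[40:220,150:300],None,fx=3,fy=3,interpolation=2)[...,::-1])
"
```

```text
t 4.4 pos [0.5442 0.3287 0.2009] yawy -0.75 q [ 0.37  0.26  1.64 -0.    1.25  0.38] F [-0.   0.3 -0.5]
xyz [-0.015 -0.002  0.874] az 0.001 tiltfix ax,ay [ 0.0015 -0.0005]
```

View pics/s1.png

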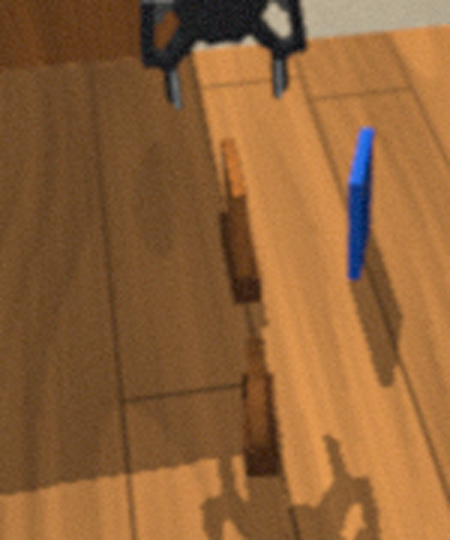

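The picture shows the fingertips at crop (175,105) and (280,95), on either side of the board's top edge at (228,145). I'll descend and grip.

{"op": "drive_tool", "data": {"deltas": [{"x":-0.015,"y":-0.002,"z":0.3,"ax":0,"ay":0,"az":0,"hand":0},{"x":-0.015,"y":-0.002,"z":0.6,"ax":0,"ay":0,"az":0,"hand":0},{"x":-0.015,"y":-0.002,"z":0.8,"ax":0,"ay":0,"az":0,"hand":0},{"x":-0.015,"y":-0.002,"z":0.874,"ax":0,"ay":0,"az":0,"hand":0},{"x":-0.015,"y":-0.002,"z":0.874,"ax":0,"ay":0,"az":0,"hand":0},{"x":-0.015,"y":-0.002,"z":0.874,"ax":0,"ay":0,"az":0,"hand":0}]}}

```text
time_s: 5.05
position: [0.5445, 0.3278, 0.0971]
ee_rot: [2.231, 2.21, 0.005]
ft_force: [-0.9, -0.3, 0.1]
width: 0.0852
grasp_force: 0.0
```

{"op": "drive_tool", "data": {"deltas": [{"x":0,"y":0,"z":0,"ax":0,"ay":0,"az":0,"hand":180},{"x":0,"y":0,"z":0,"ax":0,"ay":0,"az":0,"hand":180},{"x":0,"y":0,"z":0,"ax":0,"ay":0,"az":0,"hand":255},{"x":0,"y":0,"z":0,"ax":0,"ay":0,"az":0,"hand":255},{"x":0,"y":0,"z":0,"ax":0,"ay":0,"az":0,"hand":255},{"x":0,"y":0,"z":0,"ax":0,"ay":0,"az":0,"hand":255},{"x":0,"y":0,"z":0,"ax":0,"ay":0,"az":0,"hand":255},{"x":0,"y":0,"z":0,"ax":0,"ay":0,"az":0,"hand":255},{"x":0,"y":0,"z":0,"ax":0,"ay":0,"az":0,"hand":255},{"x":0,"y":0,"z":0,"ax":0,"ay":0,"az":0,"hand":255}], "newtons": 40}}

```text
time_s: 6.05
position: [0.5433, 0.3274, 0.0952]
ee_rot: [2.231, 2.211, 0.001]
ft_force: [-0.1, 0.3, 2.2]
width: 0.0134
grasp_force: 39.7
```

{"op": "drive_tool", "data": {"deltas": [{"x":0,"y":0,"z":-0.15,"ax":0,"ay":0,"az":0,"hand":255},{"x":0,"y":0,"z":-0.35,"ax":0,"ay":0,"az":0,"hand":255},{"x":0,"y":0,"z":-0.6,"ax":0,"ay":0,"az":0,"hand":255},{"x":0,"y":0,"z":-0.85,"ax":0,"ay":0,"az":0,"hand":255},{"x":0,"y":0,"z":-1,"ax":0,"ay":0,"az":0,"hand":255},{"x":0,"y":0,"z":-1,"ax":0,"ay":0,"az":0,"hand":255},{"x":0,"y":0,"z":-1,"ax":0,"ay":0,"az":0,"hand":255}]}}

```text
time_s: 6.75
position: [0.5426, 0.3271, 0.2138]
ee_rot: [-2.231, -2.211, 0.002]
ft_force: [0.5, 0.1, -1.7]
width: 0.0134
grasp_force: 39.9
```

```bash
python3 -c "
from h import *
go(.4922,-.2337,.2,18.1)
im,P=cloud('side');cv2.imwrite('pics/s2.png',cv2.resize(im[0:220,130:300],None,fx=2.7,fy=2.7,interpolation=2)[...,::-1])
"
```

```text
t 6.75 pos [0.5426 0.3271 0.2138] yawy -0.51 q [0.36 0.24 1.63 0.   1.27 0.37] F [ 0.5  0.1 -1.7]
xyz [-4.677 -0.378  0.118] az -0.31 tiltfix ax,ay [-0.0015  0.0005]
```

View pics/s2.png

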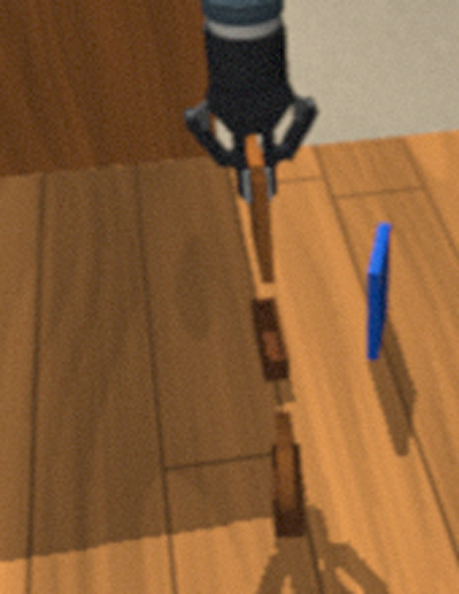

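The board is in the grip at crop (258,210) and clear of the block at (270,335). I'll carry it to the rack.

{"op": "drive_tool", "data": {"deltas": [{"x":-0.2,"y":-0.016,"z":0,"ax":0,"ay":0,"az":0,"hand":255},{"x":-0.45,"y":-0.036,"z":0,"ax":0,"ay":0,"az":0,"hand":255},{"x":-0.7,"y":-0.057,"z":0,"ax":0,"ay":0,"az":0,"hand":255},{"x":-0.935,"y":-0.076,"z":0,"ax":0,"ay":0,"az":0,"hand":255}]}}

```text
time_s: 7.2
position: [0.5316, 0.2139, 0.2125]
ee_rot: [-2.229, -2.21, 0.006]
ft_force: [-0.0, 0.5, -0.7]
width: 0.0139
grasp_force: 39.9
```

{"op": "drive_tool", "data": {"deltas": [{"x":-0.25,"y":-0.02,"z":0,"ax":0,"ay":0,"az":0,"hand":255},{"x":-0.5,"y":-0.04,"z":0,"ax":0,"ay":0,"az":0,"hand":255},{"x":-0.72,"y":-0.058,"z":0,"ax":0,"ay":0,"az":0,"hand":255},{"x":-0.935,"y":-0.076,"z":0,"ax":0,"ay":0,"az":0,"hand":255}]}}

```text
time_s: 7.6
position: [0.5215, 0.102, 0.2127]
ee_rot: [-2.23, -2.209, 0.004]
ft_force: [0.4, -0.4, -0.6]
width: 0.0141
grasp_force: 39.9
```

{"op": "drive_tool", "data": {"deltas": [{"x":-0.25,"y":-0.02,"z":0,"ax":0,"ay":0,"az":0,"hand":255},{"x":-0.5,"y":-0.04,"z":0,"ax":0,"ay":0,"az":0,"hand":255},{"x":-0.72,"y":-0.058,"z":0,"ax":0,"ay":0,"az":0,"hand":255},{"x":-0.935,"y":-0.076,"z":0,"ax":0,"ay":0,"az":0,"hand":255}]}}

```text
time_s: 8.0
position: [0.5114, -0.0099, 0.2128]
ee_rot: [-2.229, -2.209, 0.003]
ft_force: [-0.1, 0.4, -1.4]
width: 0.0137
grasp_force: 39.9
```

{"op": "drive_tool", "data": {"deltas": [{"x":-0.25,"y":-0.02,"z":0,"ax":0,"ay":0,"az":0,"hand":255},{"x":-0.5,"y":-0.04,"z":0,"ax":0,"ay":0,"az":0,"hand":255},{"x":-0.72,"y":-0.058,"z":0,"ax":0,"ay":0,"az":0,"hand":255},{"x":-0.935,"y":-0.076,"z":0,"ax":0,"ay":0,"az":0,"hand":255}]}}

```text
time_s: 8.4
position: [0.5014, -0.1218, 0.2128]
ee_rot: [-2.229, -2.209, 0.002]
ft_force: [1.0, 1.4, -1.7]
width: 0.0134
grasp_force: 39.9
```

{"op": "drive_tool", "data": {"deltas": [{"x":-0.25,"y":-0.02,"z":0,"ax":0,"ay":0,"az":-0.08,"hand":255},{"x":-0.5,"y":-0.04,"z":0,"ax":0,"ay":0,"az":-0.16,"hand":255},{"x":-0.72,"y":-0.058,"z":0,"ax":0,"ay":0,"az":-0.24,"hand":255},{"x":-0.935,"y":-0.076,"z":0,"ax":0,"ay":0,"az":-0.31,"hand":255},{"x":-0.935,"y":-0.076,"z":0,"ax":0,"ay":0,"az":-0.31,"hand":255},{"x":-0.935,"y":-0.076,"z":0,"ax":0,"ay":0,"az":-0.31,"hand":255},{"x":-0.935,"y":-0.076,"z":0,"ax":0,"ay":0,"az":-0.31,"hand":255}]}}

```text
time_s: 9.1
position: [0.4921, -0.2322, 0.2138]
ee_rot: [-1.843, -2.541, -0.0]
ft_force: [-0.6, -0.4, -1.5]
width: 0.0133
grasp_force: 39.9
```

Run:
```python
from h import *
go(.4922,-.2337,.2,18.1)
im,P=cloud('side');np.savez("side3.npz",im=im,P=P)
cv2.imwrite('pics/s3.png',cv2.resize(im[150:350,150:320],None,fx=2.9,fy=2.9,interpolation=2)[...,::-1])
# board visible points: brown face between z .1 and .17
s=r.get_state();p=np.array(s["position"])
for n in("side","top"):
    if n=="top": im,P=cloud(n)
    Q=P.reshape(-1,3)-p;Q=Q[np.isfinite(Q[:,0])];c,sn=np.cos(np.radians(18.1)),np.sin(np.radians(18.1))
    x=Q[:,0]*c+Q[:,1]*sn;y=-Q[:,0]*sn+Q[:,1]*c;z=Q[:,2]
    for lo,hi in[(-.1,-.08),(-.08,-.06),(-.06,-.04),(-.04,-.022),(.02,.04)]:
        k=(abs(x)<.02)&(abs(y)<.07)&(z>lo)&(z<hi)
        if k.sum()>5:
            q=np.stack([x,y],1)[k].astype(np.float32)*1000
            print(n,lo,k.sum(),"x med",np.median(q[:,0]).round(1),"slope deg",np.degrees(np.polyfit(q[:,1],q[:,0],1)[0]).round(1) if k.sum()>20 else "","y range",np.percentile(q[:,1],[2,98]).round(1),"zmin",z[k].min().round(4))
```

```text
t 9.1 pos [ 0.4921 -0.2322  0.2138] yawy 18.1 q [-0.65  0.04  1.86  0.    1.25 -0.97] F [-0.6 -0.4 -1.5]
xyz [-0.013 -0.003  0.115] az -0.0 tiltfix ax,ay [-0.00116667 -0.002     ]
side -0.1 53 x med -6.0 slope deg -3.0 y range [-51.6  43.2] zmin -0.0893
side -0.08 143 x med -6.1 slope deg -3.2 y range [-51.8  44.1] zmin -0.0797
side -0.06 124 x med -6.1 slope deg -5.6 y range [-52.1  12.7] zmin -0.06
side -0.04 100 x med -6.2 slope deg -7.9 y range [-52.   -5.4] zmin -0.0397
side 0.02 424 x med -0.3 slope deg 0.3 y range [-51.4   4.8] zmin 0.02
top -0.1 19 x med 6.8 slope deg  y range [-13.5  50.3] zmin -0.0884
top -0.08 51 x med 6.8 slope deg -6.2 y range [-6.4 50.6] zmin -0.08
top -0.06 54 x med 6.7 slope deg -7.8 y range [ 3.1 50.5] zmin -0.0599
top -0.04 46 x med 6.6 slope deg -9.1 y range [ 8.2 50.5] zmin -0.0396
top 0.02 265 x med 1.0 slope deg -7.2 y range [ 9.5 49.9] zmin 0.0201
```

View pics/s3.png

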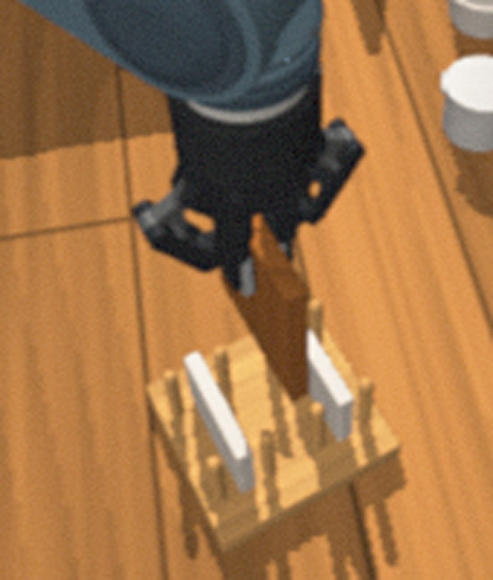

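The board sits straight over the middle slot between the two tiles, which are at crop (218,420) and (330,385). Its bottom edge is about 89.5 mm below the TCP, and its centre is within 1 mm of the slot. The target is TCP z of about 0.1075, so I'll lower it.

{"op": "drive_tool", "data": {"deltas": [{"x":-0.013,"y":-0.003,"z":0.15,"ax":0,"ay":0,"az":0,"hand":255},{"x":-0.013,"y":-0.003,"z":0.3,"ax":0,"ay":0,"az":0,"hand":255},{"x":-0.013,"y":-0.003,"z":0.45,"ax":0,"ay":0,"az":0,"hand":255},{"x":-0.013,"y":-0.003,"z":0.6,"ax":0,"ay":0,"az":0,"hand":255},{"x":-0.013,"y":-0.003,"z":0.7,"ax":0,"ay":0,"az":0,"hand":255},{"x":-0.013,"y":-0.003,"z":0.8,"ax":0,"ay":0,"az":0,"hand":255},{"x":-0.013,"y":-0.003,"z":0.8,"ax":0,"ay":0,"az":0,"hand":255},{"x":-0.013,"y":-0.003,"z":0.8,"ax":0,"ay":0,"az":0,"hand":255}]}}

```text
time_s: 10.0
position: [0.493, -0.2348, 0.1193]
ee_rot: [1.844, 2.543, 0.0]
ft_force: [0.5, 0.4, -1.4]
width: 0.0135
grasp_force: 39.7
```

Run:
```python
from h import *
go(.4922,-.2337,.1075,18.1)
im,P=cloud('side')
cv2.imwrite('pics/s4.png',cv2.resize(im[200:350,180:310],None,fx=3.8,fy=3.8,interpolation=2)[...,::-1])
```

```text
t 10.0 pos [ 0.493  -0.2348  0.1193] yawy 18.1 q [-0.65  0.16  1.91  0.    1.07 -0.97] F [ 0.5  0.4 -1.4]
xyz [ 0.011 -0.003  0.098] az 0.0 tiltfix ax,ay [0.00016667 0.00033333]
```

View pics/s4.png

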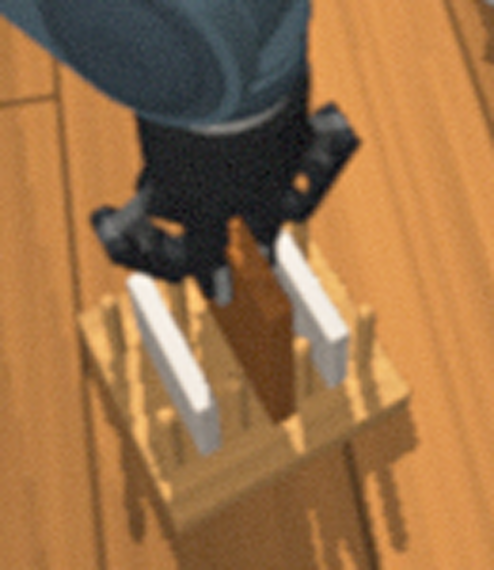

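The board is in the middle slot, its lower corner at crop (283,420), clear of the dowels and both tiles. I'll lower the rest slowly.

{"op": "drive_tool", "data": {"deltas": [{"x":0.005,"y":0,"z":0.02,"ax":0,"ay":0,"az":0,"hand":255},{"x":0.005,"y":0,"z":0.04,"ax":0,"ay":0,"az":0,"hand":255},{"x":0.005,"y":0,"z":0.06,"ax":0,"ay":0,"az":0,"hand":255},{"x":0.005,"y":0,"z":0.075,"ax":0,"ay":0,"az":0,"hand":255},{"x":0.005,"y":0,"z":0.085,"ax":0,"ay":0,"az":0,"hand":255},{"x":0.005,"y":0,"z":0.085,"ax":0,"ay":0,"az":0,"hand":255}]}}

```text
time_s: 10.65
position: [0.4924, -0.2342, 0.1086]
ee_rot: [-1.844, -2.543, 0.0]
ft_force: [-0.2, -0.1, -0.9]
width: 0.0136
grasp_force: 39.7
```

{"op": "drive_tool", "data": {"deltas": [{"x":0,"y":0,"z":0.005,"ax":0,"ay":0,"az":0,"hand":255},{"x":0,"y":0,"z":0.01,"ax":0,"ay":0,"az":0,"hand":255},{"x":0,"y":0,"z":0.01,"ax":0,"ay":0,"az":0,"hand":255}]}}

```text
time_s: 10.95
position: [0.4925, -0.2342, 0.1076]
ee_rot: [-1.845, -2.543, -0.0]
ft_force: [0.2, -0.5, -1.2]
width: 0.0139
grasp_force: 39.7
```

{"op": "drive_tool", "data": {"deltas": [{"x":0,"y":0,"z":0.005,"ax":0,"ay":0,"az":0,"hand":255},{"x":0,"y":0,"z":0.01,"ax":0,"ay":0,"az":0,"hand":255},{"x":0,"y":0,"z":0.01,"ax":0,"ay":0,"az":0,"hand":255}]}}

```text
time_s: 11.25
position: [0.4928, -0.2344, 0.1072]
ee_rot: [1.844, 2.543, -0.0]
ft_force: [-1.8, 2.0, 5.4]
width: 0.0136
grasp_force: 40.6
```

There is contact at +5.4 N, so the board is on the base. I'll release it gently and retreat upwards.

{"op": "drive_tool", "data": {"deltas": [{"x":0,"y":0,"z":0,"ax":0,"ay":0,"az":0,"hand":190},{"x":0,"y":0,"z":0,"ax":0,"ay":0,"az":0,"hand":170},{"x":0,"y":0,"z":0,"ax":0,"ay":0,"az":0,"hand":140},{"x":0,"y":0,"z":0,"ax":0,"ay":0,"az":0,"hand":110},{"x":0,"y":0,"z":0,"ax":0,"ay":0,"az":0,"hand":110},{"x":0,"y":0,"z":0,"ax":0,"ay":0,"az":0,"hand":110}]}}

```text
time_s: 11.85
position: [0.4925, -0.2342, 0.1063]
ee_rot: [-1.845, -2.543, -0.0]
ft_force: [0.0, 0.4, 0.1]
width: 0.0485
grasp_force: 0.0
```

{"op": "drive_tool", "data": {"deltas": [{"x":0,"y":0,"z":-0.15,"ax":0,"ay":0,"az":0,"hand":110},{"x":0,"y":0,"z":-0.35,"ax":0,"ay":0,"az":0,"hand":110},{"x":0,"y":0,"z":-0.6,"ax":0,"ay":0,"az":0,"hand":110},{"x":0,"y":0,"z":-0.85,"ax":0,"ay":0,"az":0,"hand":110},{"x":0,"y":0,"z":-1,"ax":0,"ay":0,"az":0,"hand":110},{"x":0,"y":0,"z":-1,"ax":0,"ay":0,"az":0,"hand":110}]}}

```text
time_s: 12.45
position: [0.494, -0.2353, 0.2298]
ee_rot: [1.841, 2.538, -0.0]
ft_force: [0.0, -0.5, -0.4]
width: 0.0485
grasp_force: 0.0
```

Run:
```python
from h import *
go(.4922,-.2337,.2,18.1)
p=np.array([.4922,-.2337,.018]);c,sn=np.cos(np.radians(18.1)),np.sin(np.radians(18.1))
for n in("side","top"):
    im,P=cloud(n)
    if n=="side":cv2.imwrite('pics/s5.png',cv2.resize(im[150:350,160:320],None,fx=2.9,fy=2.9,interpolation=2)[...,::-1])
    Q=P.reshape(-1,3)-p;Q=Q[np.isfinite(Q[:,0])]
    x=Q[:,0]*c+Q[:,1]*sn;y=-Q[:,0]*sn+Q[:,1]*c;z=Q[:,2]
    for lo,hi in[(.005,.03),(.06,.08),(.08,.1),(.1,.116),(.116,.125)]:
        k=(abs(x)<.012)&(abs(y)<.065)&(z>lo)&(z<hi)
        if k.sum()>5: print(n,lo,k.sum(),"x",np.percentile(x[k]*1e3,[3,50,97]).round(1),"y",np.percentile(y[k]*1e3,[2,98]).round(1),"z",z[k].max().round(4))
```

```text
t 12.45 pos [ 0.494  -0.2353  0.2298] yawy 18.1 q [-0.65  0.02  1.84  0.    1.27 -0.97] F [ 0.  -0.5 -0.4]
xyz [ 0.019 -0.011  0.248] az -0.0 tiltfix ax,ay [0.00366667 0.00516667]
side 0.005 132 x [-5.8 -5.4  5.6] y [-52.9  41.5] z 0.0294
side 0.06 126 x [-5.9 -5.5  4.9] y [-52.9  41.9] z 0.08
side 0.08 137 x [-6.  -5.5  6. ] y [-53.1  42.6] z 0.0999
side 0.1 111 x [-6.3 -5.5  5.9] y [-52.5  34.9] z 0.1158
side 0.116 368 x [-5.7  0.9  7.5] y [-51.5  41.4] z 0.1227
top 0.005 62 x [-3.1  7.4  7.7] y [-44.2  49.5] z 0.0299
top 0.06 60 x [-2.7  7.4  7.7] y [-38.6  49.5] z 0.0797
top 0.08 59 x [-5.   7.4  7.7] y [-38.3  49.5] z 0.0998
top 0.1 53 x [-2.4  7.4  8.2] y [-31.3  49.4] z 0.1159
top 0.116 315 x [-6.1  0.5  7.2] y [-30.8  48.3] z 0.1238
```

View pics/s5.png

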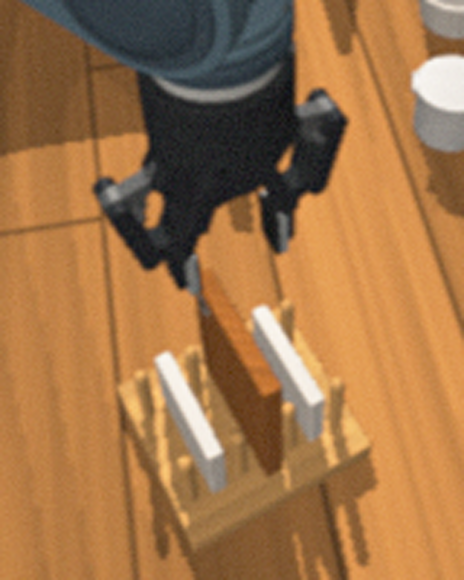

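The board stands upright and free in the middle slot, within 1 to 2 mm of centre. The tiles are unmoved and the gripper is about 70 mm above the board's top.

```bash
python3 -c "
from cell import r
print(r.hand_in())"
```

```text
the job is handed in; nothing more can be done
None
```

The serving board stands upright on the rack's base in the middle slot, within about 2 mm of centre; the tiles looked undisturbed, the gripper was clear, and the job was handed in at about 12.6 s.

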